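# Find the crowned mould plate with a straightedge and set it aside

## Task

One of the two spare mould plates on the bench still has a crowned baking disc; find out which with the short steel straightedge: lay it across the middle of a disc and press down on its end with the hanging hole, then on its plain end - on the flat disc it stays firm, on the crowned one it rocks. Leave the straightedge lying across the middle of the flat disc after it has passed both presses there (hole end first, then plain end), that plate staying where it stood. Slide the crowned plate, without lifting it, onto the sheet of baking paper behind the two, and leave everything else on the bench as it is.

Things in the scene. Friction and masses are not known exactly. Their poses are not given: they have to be found in the camera images.
- plate_1: Left (+y) mould plate: square cast iron, 116 x 116 x 14 mm, 0.6 to 1 kg with the round baking disc that lies in its recess; two hinge knuckles stick out 11 mm at its +x edge. Origin: centre of its underside, z up. Loose on the bench.
- face_1 (a point): Centre of the rim plane of the disc in that plate (18 mm above the plate's underside, 4 mm above its top). The disc is 100 mm across. One plate, not always the same, has a flat disc, level with this point all over; the other a crowned one: its outer ring is at this height, its middle has bulged to a smooth low dome, 68 mm across and 3.5 mm high.
- plate_2: Right (-y) mould plate: square cast iron, 116 x 116 x 14 mm, 0.6 to 1 kg with the round baking disc that lies in its recess; two hinge knuckles stick out 11 mm at its +x edge. Origin: centre of its underside, z up. Loose on the bench.
- face_2 (a point): Centre of the rim plane of the disc in that plate (18 mm above the plate's underside, 4 mm above its top). The disc is 100 mm across. One plate, not always the same, has a flat disc, level with this point all over; the other a crowned one: its outer ring is at this height, its middle has bulged to a smooth low dome, 68 mm across and 3.5 mm high.
- straightedge_mid (a point): Centre (half-way up) of the loose steel straightedge: bar 110 mm long (its x axis), 22 mm wide (y), 12 mm thick (z, up), 0.16 to 0.26 kg. An 8 mm hanging hole goes through it 44 mm from the centre at its -x end; its +x end is plain. It starts flat on the bench, left of the plates.
- straightedge: The same bar, origin at the centre of its underside, same axes. Across the middle of a disc it reaches 5 mm past the rim at each end: press it 20 to 48 mm from its centre. On the crowned disc it balances about level when let go and tips by 0.05 to 0.1 rad, till the pressed end meets the rim, under a press of some newtons.
- paper_sheet: Sheet of brown baking paper lying flat behind the plates, 190 mm (x) by 330 mm (y), under 1 mm thick and fixed: plates slide over it freely. Its origin is its centre.
- twist_timer: White twist timer, 67 mm across and 50 mm high, a bystander at the right; origin at the centre of its underside.
- folding_bar: Dark iron folding bar on a foot, 55 x 100 x 55 mm, a bystander at the right; origin at the centre of its underside.

How it is judged:
On the way, in this order (a step that is already met when the one before it is completed fails the run):
1. the straightedge lies across the middle of the flat disc and its end with the hole is pressed down with more than 2 N; it stays firm (contact force between the fingers and straightedge above 2 N and x of the grasp point in the frame of straightedge_mid below -0.02 m and ((z of straightedge_mid in the frame of plate_1 between 0.021 and 0.0256 m and horizontal distance between straightedge_mid and plate_1 below 0.025 m and angle between straightedge_mid's own z axis and vertical below 0.025 rad) or (z of straightedge_mid in the frame of plate_2 between 0.021 and 0.0256 m and horizontal distance between straightedge_mid and plate_2 below 0.025 m and angle between straightedge_mid's own z axis and vertical below 0.025 rad))), for 0.15 s.
2. there its plain end is pressed down with more than 2 N; it stays firm (contact force between the fingers and straightedge above 2 N and x of the grasp point in the frame of straightedge_mid above 0.02 m and ((z of straightedge_mid in the frame of plate_1 between 0.021 and 0.0256 m and horizontal distance between straightedge_mid and plate_1 below 0.025 m and angle between straightedge_mid's own z axis and vertical below 0.025 rad) or (z of straightedge_mid in the frame of plate_2 between 0.021 and 0.0256 m and horizontal distance between straightedge_mid and plate_2 below 0.025 m and angle between straightedge_mid's own z axis and vertical below 0.025 rad))), for 0.15 s.
At the end, for the whole second after the job is handed in: Straightedge flat (0.025 rad) on the flat disc, centre within 25 mm of the plate's, underside within 1.6 mm of the face; that plate within 40 mm of its start; the crowned plate at rest on the paper, its centre within 55 mm (x) and 120 mm (y) of the sheet's centre (((z of straightedge_mid in the frame of plate_1 between 0.021 and 0.0256 m and horizontal distance between straightedge_mid and plate_1 below 0.025 m and angle between straightedge_mid's own z axis and vertical below 0.025 rad and distance of plate_1 from where it was at the start of the episode below 0.04 m and x of plate_2 in the frame of paper_sheet between -0.055 and 0.055 m and y of plate_2 in the frame of paper_sheet between -0.12 and 0.12 m and linear speed of plate_2 below 0.01 m/s) or (z of straightedge_mid in the frame of plate_2 between 0.021 and 0.0256 m and horizontal distance between straightedge_mid and plate_2 below 0.025 m and angle between straightedge_mid's own z axis and vertical below 0.025 rad and distance of plate_2 from where it was at the start of the episode below 0.04 m and x of plate_1 in the frame of paper_sheet between -0.055 and 0.055 m and y of plate_1 in the frame of paper_sheet between -0.12 and 0.12 m and linear speed of plate_1 below 0.01 m/s))); the robot touches nothing.
It fails at once if a mould plate is lifted or tipped off the bench (height (world z) of any of plate_1, plate_2 above 0.015 m or angle between any of plate_1, plate_2's own z axis and vertical above 0.15 rad).
It fails at once if the timer or the folding bar is moved by more than 30 mm (distance of any of twist_timer, folding_bar from where it was at the start of the episode above 0.03 m).
It fails at once if the straightedge falls off the bench (height (world z) of straightedge_mid below -0.05 m).
It also fails if it takes over 72 s, if anything falls off the work surface, if the arm or the gripper's body presses on something with over 40 N, if the wrist force passes 120 N, or if a joint passes its speed limit or range.

## Robot

A 6-joint arm with a two-finger parallel gripper is mounted at the origin on a cart in front of the work surface, level with it; the furniture and walls round the work are solid. World frame = base frame: x ahead of the robot, y to its left, z up, the work surface at z = 0. Lengths are in m, angles in rad, forces in N, time in s.
With the tool pointing down it reaches from about 0.225 to 0.875 m from the base axis. Payload 3.4 kg.
Tool frame: the origin (TCP) lies midway between the tips of the shut fingers; the grasp point (between the pads) lies 19 mm behind it; z points along the fingers, y is the direction in which the jaws open and shut (so a half turn about z gives the same grasp; the last joint's range is limited). The gripper opens to 85 mm and grips with 20 to 120 N. Pads are 22 mm wide; open, the fingers measure 114 mm over their backs; the gripper's body (76 mm by 85 mm) begins 54 mm behind the grasp point. The pads swing forward as they close: fully open they stand 13 mm farther back than shut.
Start: joints at [-1.227, 0.276, 1.505, -0, 1.361, -0.121], TCP at [0.258, -0.514, 0.231] pointing down, gripper open.
Joint ranges: [-2.89, 2.89], [-0.75, 2.08], [0.22, 2.7], [-1.18, 4.32], [0.11, 2.71], [-2.7, 2.7]. Speed limits (rad/s): [2.57, 2.57, 3.14, 3.14, 3.14, 3.14].

## Interface

Orientations are given as a 3x3 rotation matrix whose columns are the frame's x, y, z axes.
In Python, from workcell import sensors, vision, env gives the robot as it stands.
- The arm moves only by the tool carry_out, never from a script. Its argument "plan" is a list of rows, each a list of 3 entries, a list of its own where there are three numbers: the turn, a rotation vector about the tool's x, y, z in degrees, then the shift along the tool's x, y, z in m, then the finger opening in m, from 0 to 0.0854. A call has 1 to 10 rows; each row is the pose to reach, as a shift and turn from the pose measured when the call began, along the tool's axes at that moment; what a row does not reach only later rows make up. A row lasts 1/10 s, in which the tool goes at most 50 mm and 8.59 degrees, less where a joint would pass 70% of its speed; a pose out of reach is approached as far as the arm can. A call with a gripper value outside its range is refused whole. The fingers move at their own pace and stop on an object; "force" is the grip in N (left out, the last holds). Time passes only in rows, so rows that repeat a pose let the fingers close. It gives the time, the measured TCP pose, the force and the opening at its end, in the units of the state.
- sensors.get_obs(): the state, without advancing time (a new reading comes with each control period).
- vision.capture(name): name is "side" or "top"; returns (picture, depth): 400x640x3 uint8, red, green, blue; 400x640 float32, m along the optical axis (not along the pixel's ray), 0 where there is no reading.
- vision.camera_info(name): a dict with "fx", "fy", "cx", "cy" (pixels), "xyz" and "attitude" of the camera in the world. Camera axes: x right, y down, z forward; pixel columns grow to the right and rows downward; lengths in m; the calibration is good to about 2 mm. A picture is of the moment at which its call begins. camera_info takes no time and is no camera call.
- env.finish_job(): hands the job in, once; it reports no verdict.
The state is a dict: "time_s": time; "q": joint angles; "dq": joint speeds; "joint_torque": joint torques, N m; "position": TCP position; "tcp_rot": TCP orientation; "ft_force": force on the tool from outside, world axes, zero at the start; "torque": the same for the moment, N m; "grip_width": finger opening in m.
Only numpy, scipy, OpenCV 4.12 (cv2) and the standard library are available. Lean on these libraries where they do the work, as an engineer would, in place of code of your own. Each camera call takes 0.05 s, during which the arm holds its last target.

## Working session

There is one attempt and no reset: what is moved stays moved. The work goes in short steps, Python scripts to look and compute and a tool call to move; the robot and the scene stay as the last step left them, time stands still between calls to the robot, and variables do not carry over. Pictures are saved under pics/ and viewed, and the job is handed in when it is done.

Besides the shell and the picture viewer there is one more tool, called as name(argument=value, ...) on one line, values as JSON. carry_out: Moves the arm, as the interface text tells. Its arguments: {"type":"object","properties":{"plan":{"type":"array"},"force":{"type":"number"}},"required":["plan"]}

```bash
ls; mkdir -p pics
python3 - <<'E'
from workcell import sensors, vision, env
import cv2,numpy as np
o=sensors.get_obs()
for k,v in o.items(): print(k,np.round(v,4).tolist())
for n in("side","top"):
    print(n,vision.camera_info(n))
    p,d=vision.capture(n)
    cv2.imwrite(f"pics/{n}0.png",p[:,:,::-1]); np.save(f"{n}0.npy",d); np.save(f"{n}0p.npy",p)
E
```

```text
pics
time_s 0.0
q [-1.227, 0.2766, 1.5062, 0.0, 1.3607, -0.121]
dq [-0.0011, -0.0005, 0.0003, -0.0012, 0.0015, -0.0005]
joint_torque [-0.0004, -41.6787, -24.5805, -0.0003, 0.0111, 0.0]
position [0.2576, -0.5135, 0.2304]
tcp_rot [[0.8939, 0.4483, -0.0006], [0.4483, -0.8939, 0.0017], [0.0002, -0.0018, -1.0]]
ft_force [0.6685, -0.2208, 0.3588]
torque [0.0013, 0.014, -0.0724]
grip_width 0.0854
side {'fx': 512.444373436542, 'fy': 512.444373436542, 'cx': 318.8566931182202, 'cy': 204.27005516868428, 'xyz': array([ 0.56927815, -1.07676766,  0.86681181]), 'attitude': array([[ 0.99952462, -0.02958961,  0.00865908],
       [-0.02611487, -0.66327996,  0.74791558],
       [-0.01638713, -0.74778617, -0.66373738]])}
top {'fx': 462.34941606310406, 'fy': 462.34941606310406, 'cx': 324.0702023061858, 'cy': 197.79551940581203, 'xyz': array([ 0.52152289, -0.17989888,  1.09245651]), 'attitude': array([[-0.01981674, -0.99833031,  0.0542576 ],
       [-0.99963142,  0.02079131,  0.01745668],
       [-0.01855562, -0.05389167, -0.99837437]])}
```

View pics/top0.png

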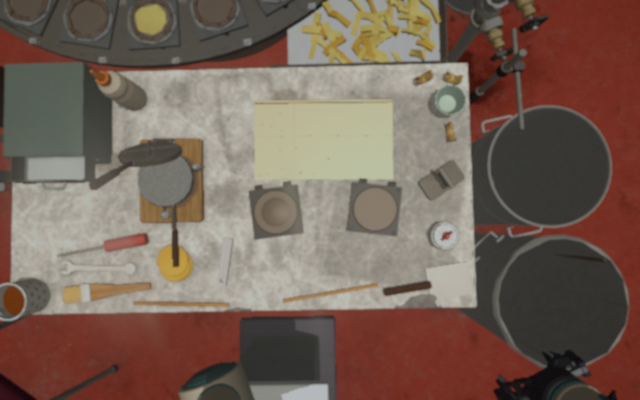

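View pics/side0.png

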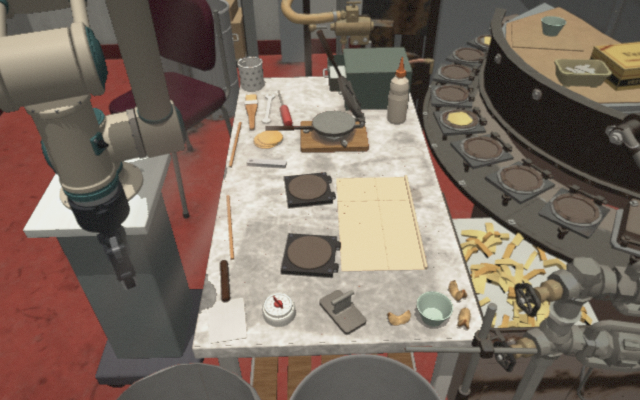

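The top view shows plate_1 at about (276,211), plate_2 at (375,208), the straightedge at (226,260), and the paper centred near (323,140). The timer is at (444,235) and the folding bar at (441,180). Next I measure them.

```bash
cat > h.py <<'E'
import numpy as np, cv2
from workcell import sensors, vision, env
def cloud(n,d):
    c=vision.camera_info(n); v,u=np.mgrid[0:400,0:640]
    P=np.stack([(u-c['cx'])/c['fx']*d,(v-c['cy'])/c['fy']*d,d],-1)
    return P@c['attitude'].T+c['xyz']
def ray(n,uv,z):
    c=vision.camera_info(n); uv=np.atleast_2d(uv).astype(float)
    r=np.c_[(uv[:,0]-c['cx'])/c['fx'],(uv[:,1]-c['cy'])/c['fy'],np.ones(len(uv))]@c['attitude'].T
    return c['xyz']+r*((z-c['xyz'][2])/r[:,2])[:,None]
def comps(mask,lo,hi):
    n,l,s,ce=cv2.connectedComponentsWithStats(mask.astype(np.uint8))
    return [(l==i,s[i]) for i in range(1,n) if lo<s[i,4]<hi]
E
python3 - <<'E'
from h import *
d=np.load('top0.npy');p=np.load('top0p.npy')
W=cloud('top',d)
for (x0,x1,y0,y1,nm) in [(212,240,230,290,'bar'),(244,306,178,244,'p1'),(344,408,174,240,'p2'),(250,396,96,184,'paper')]:
    w=W[y0:y1,x0:x1]; g=p[y0:y1,x0:x1].astype(int)
    print(nm,'z pct',np.round(np.percentile(w[...,2],[5,25,50,75,90,98]),4))
# disc profile row averaging
for c,r in [(276,211),(375,208)]:
    print(np.round(W[r-1:r+2,c-30:c+31:3,2].mean(0)*1000,1))
    print(p[r,c-30:c+31:3].tolist())
z=W[230:290,212:240,2]
print(np.round(z[::4,::2]*1000).astype(int))
# side depth over discs
ds=np.load('side0.npy');S=cloud('side',ds)
for c,r in [(308,189),(311,252)]:
    print(np.round(S[r-1:r+2,c-28:c+29:3,2].mean(0)*1000,1))
img=p[170:300,200:420,::-1]; cv2.imwrite('pics/crop0.png',cv2.resize(np.ascontiguousarray(img),None,fx=3.6,fy=3.6,interpolation=cv2.INTER_CUBIC))
ps=np.load('side0p.npy')[140:290,230:360,::-1]; cv2.imwrite('pics/crop1.png',cv2.resize(np.ascontiguousarray(ps),None,fx=4,fy=4,interpolation=cv2.INTER_CUBIC))
E
```

```text
bar z pct [-0.0026 -0.0004  0.0016  0.0096  0.0131  0.0155]
p1 z pct [-0.0021  0.0011  0.0139  0.0178  0.0204  0.0228]
p2 z pct [-0.0021  0.0009  0.0134  0.0172  0.0191  0.0213]
paper z pct [-0.0025 -0.0005  0.0009  0.0023  0.004   0.0086]
[ 1.000e-01 -9.000e-01  1.270e+01  1.740e+01  1.950e+01  1.620e+01
  1.910e+01  1.980e+01  2.200e+01  2.150e+01  2.110e+01  1.910e+01
  1.990e+01  1.840e+01  1.750e+01  3.752e+02  1.740e+01  1.760e+01
  1.340e+01  4.000e-01  2.000e-01]
[[178, 173, 163], [163, 158, 148], [87, 83, 77], [116, 104, 91], [123, 111, 96], [111, 98, 84], [104, 92, 77], [108, 96, 81], [113, 100, 84], [121, 108, 93], [127, 114, 100], [133, 121, 106], [137, 124, 110], [137, 125, 110], [134, 124, 109], [134, 124, 108], [136, 126, 110], [114, 108, 96], [117, 113, 103], [162, 157, 146], [173, 168, 157]]
[ 0.4 -0.7 15.7 17.1 17.7 17.6 18.1 19.5 17.1 18.6 18.1 21.5 17.8 19.
 19.1 18.3 18.8 17.7 15.6 -0.8 -1.5]
[[155, 150, 139], [132, 128, 117], [94, 91, 83], [122, 110, 97], [135, 122, 107], [135, 122, 108], [135, 122, 108], [134, 122, 106], [134, 123, 108], [135, 123, 108], [135, 
[... 351 characters left out ...]
3  0  4]
 [ 0  0 -2 -3  3 15 13 14 10 13  7  1 -1  0]
 [ 1 -3 -2  0 -2 11 11 13 12  8  1  2  2  3]
 [ 2  1 -4 -3  1 12 12 15 13 12  1 -2  2  0]
 [ 2  1 -1 -1  3 13 12 13 12  6  1  2  2  1]
 [ 2  1  2 -3 15 11 16 14 12  1  6  2  2  3]
 [ 3  2  0 -1 12  9 13 17 13  0  1  1  4  3]
 [ 2 -1 -2 -1 10 12 12 14  9  1  0  1 -2  2]
 [ 1 -2  1 17 13 15  9 13  5  2 -4  2 -1  0]
 [ 4  0  1 12 10  9 12 11 -1 -1 -3 -1 -2  3]
 [ 0 -1 -1 13 13  9  9 16 -2  2  0  1  4  5]
 [ 2  2  2 -2  0  0  0  0  2 -1  4 -1 -4  1]]
[ 0.6 -1.1 14.  18.1 16.5 17.  17.6 20.2 20.9 20.2 20.2 20.4 19.1 17.8
 18.  17.  13.6  0.2  0. ]
[ 0.6 12.9 18.5 17.4 16.7 17.8 17.5 19.3 17.1 16.9 18.5 19.1 18.1 18.4
 17.1 15.2  6.5 12.1 -0.4]
```

View pics/crop0.png

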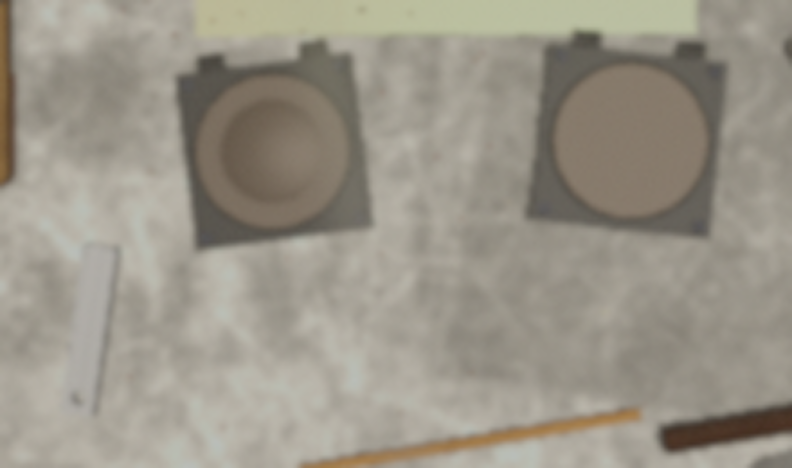

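View pics/crop1.png

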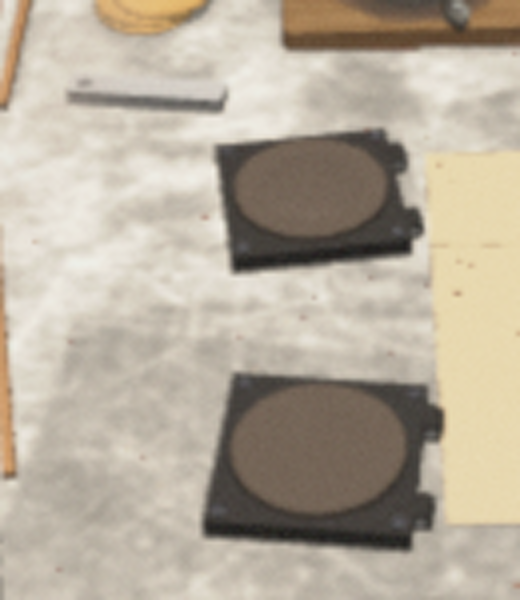

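Both views agree: plate_1 has a shaded dome about 3 mm high in the depth, and plate_2 is flat. The hole is at the near (robot-side) end of the bar, at about (221,280) in the top view. The press on plate_2 will confirm or refute this. Next I get exact poses.

```bash
cat >> h.py <<'E'
def rectfit(n,W,box,zlo,zhi,zplane):
    x0,y0,x1,y1=box
    m=np.zeros((400,640),bool); z=cv2.medianBlur(W[...,2].astype(np.float32),3)
    m[y0:y1,x0:x1]=((z>zlo)&(z<zhi))[y0:y1,x0:x1]
    c=max(comps(m,20,1e5),key=lambda t:t[1][4])[0]
    v,u=np.nonzero(c); q=ray(n,np.c_[u,v],zplane)
    r=cv2.minAreaRect((q[:,:2]*1000).astype(np.float32))
    return q[:,:2].mean(0),r,len(u)
def discs(p,n='top',z=.018,boxes=((244,178,306,244),(344,174,408,240))):
    out=[]
    for x0,y0,x1,y1 in boxes:
        g=p[y0:y1,x0:x1].astype(int); m=((g[...,0]-g[...,2])>17)&(g[...,0]<150)
        c=max(comps(m,100,1e5),key=lambda t:t[1][4])[0]
        cn=max(cv2.findContours(c.astype(np.uint8),0,1)[0],key=cv2.contourArea)
        e=cv2.fitEllipse(cv2.convexHull(cn)); uv=np.array(e[0])+[x0,y0]
        out.append((ray(n,uv,z)[0],e[1],e[2]))
    return out
E
python3 - <<'E'
from h import *
for n in('top','side'):
    d=np.load(n+'0.npy');p=np.load(n+'0p.npy');W=cloud(n,d)
    if n=='top':
        B=dict(bar=(212,230,240,290),p1=(244,178,306,244),p2=(344,174,408,240)); db=(B['p1'],B['p2'])
    else:
        B=dict(bar=(240,150,292,175),p1=(278,165,340,212),p2=(274,228,346,282)); db=(B['p1'],B['p2'])
    print(n)
    for k,b in B.items():
        print(k,rectfit(n,W,b,.006,.05,.012 if k=='bar' else .014))
    for r in discs(p,n,.018,db): print(r)
d=np.load('top0.npy');p=np.load('top0p.npy').astype(int)
m=(p[...,0]-p[...,2]>35)&(p[...,0]>170); m[:90]=0;m[190:]=0;m[:,:245]=0;m[:,400:]=0
v,u=np.nonzero(m);q=ray('top',np.c_[u,v],0);r=cv2.minAreaRect((q[:,:2]*1000).astype(np.float32));print('paper',r,q[:,:2].min(0),q[:,:2].max(0))
# obstacles
W=cloud('top',d)
for nm,(x0,y0,x1,y1) in dict(timer=(425,215,465,255),fold=(415,155,470,205)).items():
    w=W[y0:y1,x0:x1].reshape(-1,3);w=w[w[:,2]>.01];print(nm,np.percentile(w,2,0),np.percentile(w,98,0))
w=W[225:290,160:290].reshape(-1,3); 
hh=W[215:290,155:290,2]; print('tall near bar',hh[(hh>.02)].size, np.percentile(hh,99))
w=W[225:290,150:200].reshape(-1,3); w=w[w[:,2]>.01]; print('handle',w.min(0),w.max(0))
E
```

```text
top
bar (array([0.4370882 , 0.07356726]), ((437.4317626953125, 73.67935180664062), (24.146717071533203, 109.73493957519531), 81.50157165527344), 474)
p1 (array([ 0.55248135, -0.04764449]), ((555.7662353515625, -46.370643615722656), (125.8367919921875, 118.41718292236328), 6.456653118133545), 2538)
p2 (array([ 0.55469387, -0.27919754]), ((558.232421875, -279.6195983886719), (116.3972396850586, 126.32220458984375), 82.54937744140625), 2560)
(array([ 0.55060879, -0.0472587 ,  0.018     ]), (43.130882263183594, 44.157596588134766), 51.095611572265625)
(array([ 0.55219545, -0.27799083,  0.018     ]), (43.616153717041016, 43.82155227661133), 137.4733123779297)
side
bar (array([0.43731228, 0.0702382 ]), ((437.91668701171875, 69.20916748046875), (30.014436721801758, 111.3255386352539), 81.34636688232422), 245)
p1 (array([ 0.55309364, -0.05405482]), ((556.1921997070312, -52.707984924316406), (125.61479949951172, 126.22471618652344), 6.531777858734131), 1410)
p2 (array([ 0.55549449, -0.28514165]), ((558.5145874023438, -283.5671081542969), (123.40922546386719, 127.09416961669922), 82.53179168701172), 2127)
(array([ 0.55189159, -0.04903722,  0.018     ]), (25.1115665435791, 38.555213928222656), 88.16808319091797)
(array([ 0.55418247, -0.28084031,  0.018     ]), (32.64386749267578, 44.369422912597656), 87.13676452636719)
paper ((725.816162109375, -160.3469696044922), (324.2728576660156, 180.92105102539062), 89.76217651367188) [ 0.63598141 -0.3228401 ] [0.81693472 0.00197379]
timer [ 0.45874586 -0.46388979  0.01843106] [ 0.5184227  -0.40506672  0.0488678 ]
fold [ 0.52152289 -0.48042962  0.01007333] [ 0.65514187 -0.17989888  1.09245651]
tall near bar 617 0.06239731753154529
handle [ 0.38259406 -0.17989888  0.01000435] [0.52364212 0.24936521 1.09245651]
```

```bash
cat >> h.py <<'E'
from scipy.spatial.transform import Rotation as Ro
def go(xyz,yaw_deg,show=True):
    o=sensors.get_obs(); R=np.array(o['tcp_rot']);p=np.array(o['position'])
    a=np.deg2rad(yaw_deg);c,s=np.cos(a),np.sin(a)
    T=np.array([[c,s,0],[s,-c,0],[0,0,-1.]])
    rv=Ro.from_matrix(R.T@T).as_rotvec(degrees=True); sh=R.T@(np.array(xyz)-p)
    print('t',round(o['time_s'],2),'p',p.round(4),'f',np.round(o['ft_force'],2),'w',round(o['grip_width'],4),'-> turn',rv.round(2).tolist(),'shift',sh.round(4).tolist())
E
python3 -c "
from h import *
go((.437,.073,.10),-8.5)"
```

```text
t 0.1 p [ 0.2576 -0.5135  0.2305] f [ 0.38 -0.23  0.01] w 0.0855 -> turn [-0.1, 0.02, 35.13] shift [0.4233, -0.4437, 0.1314]
```

carry_out(plan=[[[0, 0, 35.1], [0.423, -0.444, 0.131], 0.06], [[0, 0, 35.1], [0.423, -0.444, 0.131], 0.06], [[0, 0, 35.1], [0.423, -0.444, 0.131], 0.06], [[0, 0, 35.1], [0.423, -0.444, 0.131], 0.06], [[0, 0, 35.1], [0.423, -0.444, 0.131], 0.06], [[0, 0, 35.1], [0.423, -0.444, 0.131], 0.06], [[0, 0, 35.1], [0.423, -0.444, 0.131], 0.06], [[0, 0, 35.1], [0.423, -0.444, 0.131], 0.06], [[0, 0, 35.1], [0.423, -0.444, 0.131], 0.06], [[0, 0, 35.1], [0.423, -0.444, 0.131], 0.06]], force=40)

```text
time_s: 1.1
position: [0.3996, -0.0467, 0.1271]
tcp_rot: [[0.989, -0.148, -0.0], [-0.148, -0.989, 0.001], [-0.0, -0.001, -1.0]]
ft_force: [0.6, -0.1, -0.3]
grip_width: 0.0597
```

```bash
python3 -c "
from h import *
go((.437,.073,.10),-8.5);go((.437,.073,.004),-8.5)"
```

```text
t 1.1 p [ 0.3996 -0.0467  0.1271] f [ 0.55 -0.07 -0.34] w 0.0597 -> turn [-0.08, 0.02, 0.01] shift [0.0193, -0.1238, 0.0273]
t 1.1 p [ 0.3996 -0.0467  0.1271] f [ 0.55 -0.07 -0.34] w 0.0597 -> turn [-0.08, 0.02, 0.01] shift [0.0194, -0.1237, 0.1233]
```

carry_out(plan=[[[0, 0, 0], [0.019, -0.124, 0.027], 0.06], [[0, 0, 0], [0.019, -0.124, 0.027], 0.06], [[0, 0, 0], [0.019, -0.124, 0.027], 0.06], [[0, 0, 0], [0.019, -0.124, 0.027], 0.06], [[0, 0, 0], [0.019, -0.124, 0.065], 0.06], [[0, 0, 0], [0.019, -0.124, 0.095], 0.06], [[0, 0, 0], [0.019, -0.124, 0.11], 0.06], [[0, 0, 0], [0.019, -0.124, 0.118], 0.06], [[0, 0, 0], [0.019, -0.124, 0.123], 0.06], [[0, 0, 0], [0.019, -0.124, 0.123], 0.06]])

```text
time_s: 2.1
position: [0.4368, 0.0729, 0.0043]
tcp_rot: [[0.989, -0.148, -0.0], [-0.148, -0.989, 0.001], [-0.0, -0.001, -1.0]]
ft_force: [0.2, 0.8, 0.5]
grip_width: 0.0602
```

```bash
python3 -c "
from h import *
go((.437,.073,.004),-8.5)
for n in('side','top'):
    p,d=vision.capture(n); c=p[110:210,200:340] if n=='side' else p[220:300,170:290]
    cv2.imwrite(f'pics/{n}1.png',cv2.resize(np.ascontiguousarray(c[:,:,::-1]),None,fx=5,fy=5,interpolation=cv2.INTER_CUBIC))
"
```

```text
t 2.1 p [0.4368 0.0729 0.0043] f [0.18 0.78 0.5 ] w 0.0602 -> turn [-0.07, 0.03, -0.02] shift [0.0002, -0.0001, 0.0003]
```

View pics/side1.png

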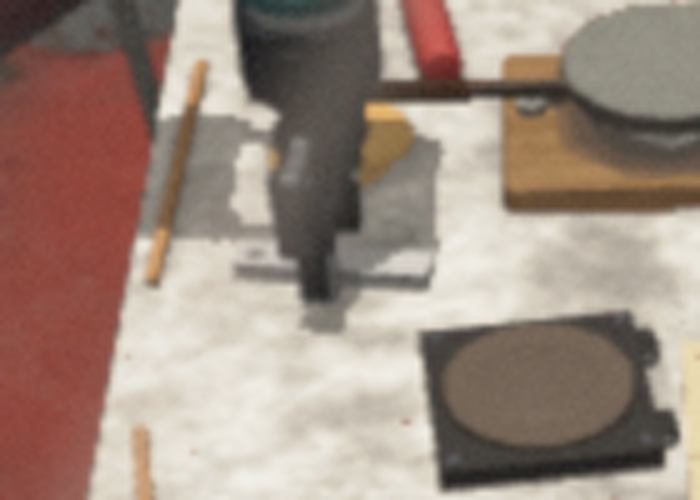

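The fingers straddle the bar slightly left of its middle in the picture, with fingertip at (318,298) and bar ends at (238,265) and (432,275). I close here.

carry_out(plan=[[[0, 0, 0], [0, 0, 0], 0.01], [[0, 0, 0], [0, 0, 0], 0.01], [[0, 0, 0], [0, 0, 0], 0.01], [[0, 0, 0], [0, 0, 0], 0.01], [[0, 0, 0], [0, 0, 0], 0.01], [[0, 0, 0], [0, 0, -0.01], 0.01], [[0, 0, 0], [0, 0, -0.04], 0.01], [[0, 0, 0], [0, 0, -0.07], 0.01], [[0, 0, 0], [0, 0, -0.07], 0.01]], force=50)

```text
time_s: 3.1
position: [0.4402, 0.0731, 0.0786]
tcp_rot: [[0.989, -0.148, 0.01], [-0.148, -0.989, 0.001], [0.009, -0.003, -1.0]]
ft_force: [1.4, 0.7, -2.4]
grip_width: 0.0202
```

```bash
python3 -c "
from h import *
go((.553,-.279,.08),-8.5)
for n in('side','top'):
    p,d=vision.capture(n); c=p[90:210,200:340] if n=='side' else p[200:300,150:290]
    cv2.imwrite(f'pics/{n}2.png',cv2.resize(np.ascontiguousarray(c[:,:,::-1]),None,fx=5,fy=5,interpolation=cv2.INTER_CUBIC))
"
```

```text
t 3.1 p [0.4402 0.0731 0.0786] f [ 1.38  0.72 -2.36] w 0.0202 -> turn [-0.16, -0.54, 0.01] shift [0.1636, 0.3316, -0.0008]
```

View pics/side2.png

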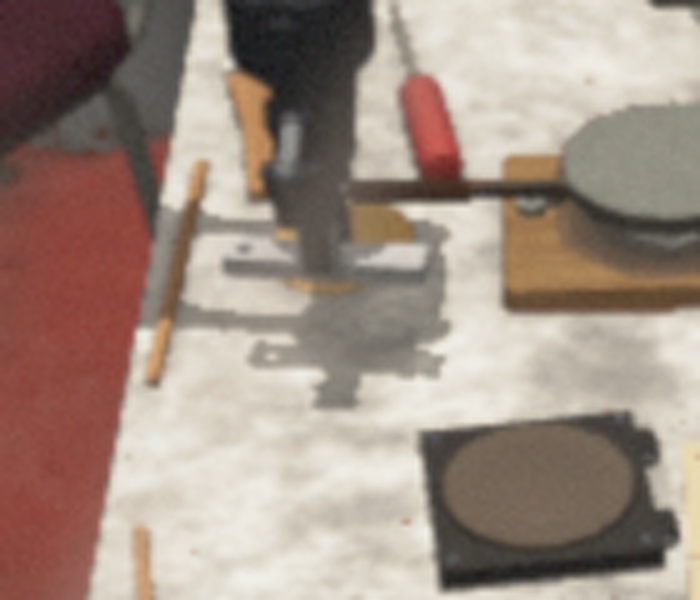

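View pics/top2.png

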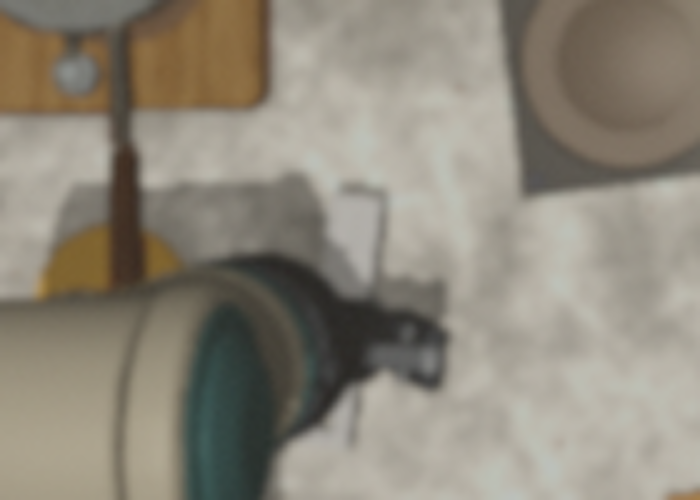

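carry_out(plan=[[[0, -0.5, 0], [0.164, 0.332, 0], 0.01], [[0, -0.5, 0], [0.164, 0.332, 0], 0.01], [[0, -0.5, 0], [0.164, 0.332, 0], 0.01], [[0, -0.5, 0], [0.164, 0.332, 0], 0.01], [[0, -0.5, 0], [0.164, 0.332, 0], 0.01], [[0, -0.5, 0], [0.164, 0.332, 0], 0.01], [[0, -0.5, 0], [0.164, 0.332, 0], 0.01], [[0, -0.5, 0], [0.164, 0.332, 0], 0.01], [[0, -0.5, 0], [0.164, 0.332, 0.02], 0.01], [[0, -0.5, 0], [0.164, 0.332, 0.04], 0.01]])

```text
time_s: 4.2
position: [0.5497, -0.2803, 0.0329]
tcp_rot: [[0.989, -0.15, -0.008], [-0.15, -0.989, 0.004], [-0.008, -0.003, -1.0]]
ft_force: [0.0, 1.0, -1.1]
grip_width: 0.02
```

```bash
python3 -c "
from h import *
go((.553,-.279,.022),-8.5)
for n in('side','top'):
    p,d=vision.capture(n); c=p[180:290,230:370] if n=='side' else p[150:260,310:450]
    cv2.imwrite(f'pics/{n}3.png',cv2.resize(np.ascontiguousarray(c[:,:,::-1]),None,fx=5,fy=5,interpolation=cv2.INTER_CUBIC))
"
```

```text
t 4.2 p [ 0.5497 -0.2803  0.0329] f [ 0.    0.98 -1.09] w 0.02 -> turn [-0.16, 0.48, -0.11] shift [0.0032, -0.0017, 0.0109]
```

View pics/side3.png

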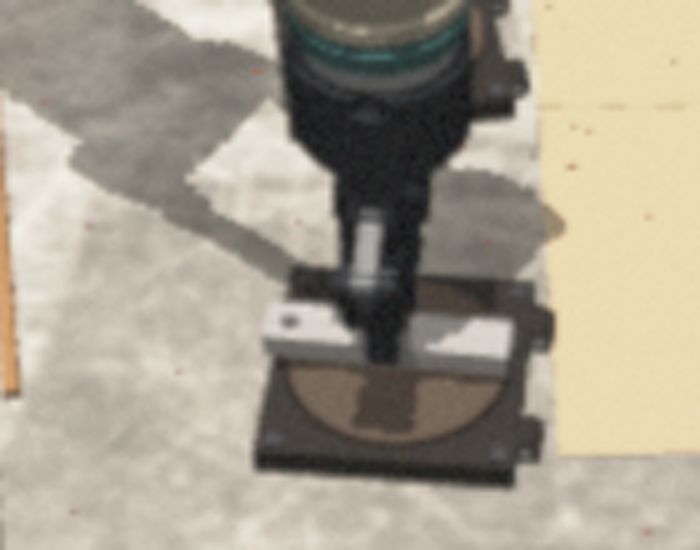

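View pics/top3.png

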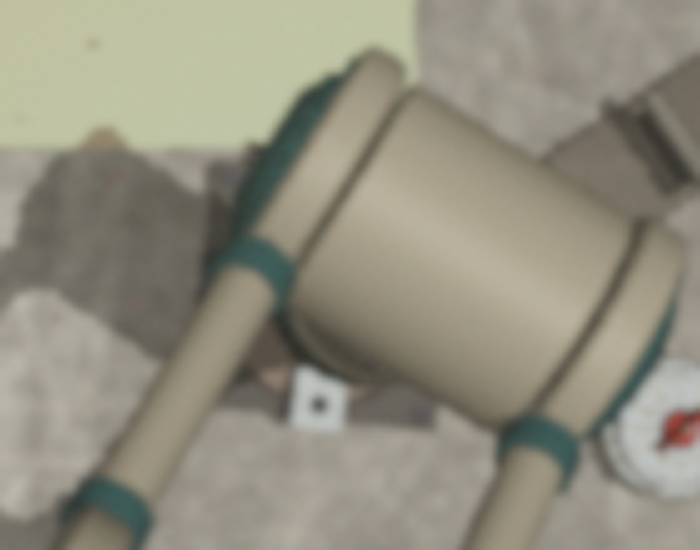

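The bar is held level over the middle of disc 2, about 10 mm above it, with the hole at the near end. I lower it.

carry_out(plan=[[[0, 0.4, 0], [0.003, -0.002, 0.006], 0.01], [[0, 0.4, 0], [0.003, -0.002, 0.009], 0.01], [[0, 0.4, 0], [0.003, -0.002, 0.0105], 0.01], [[0, 0.4, 0], [0.003, -0.002, 0.0105], 0.01]])

```text
time_s: 4.7
position: [0.5502, -0.2762, 0.023]
tcp_rot: [[0.989, -0.147, -0.007], [-0.147, -0.989, 0.006], [-0.008, -0.005, -1.0]]
ft_force: [-3.7, 0.5, 13.6]
grip_width: 0.0203
```

```bash
python3 -c "
from h import *
go((.553,-.279,.022),-8.5)"
```

```text
t 4.7 p [ 0.5502 -0.2762  0.023 ] f [-3.69  0.5  13.63] w 0.0203 -> turn [-0.26, 0.44, 0.04] shift [0.0032, 0.0024, 0.001]
```

carry_out(plan=[[[0, 0, 0], [0, 0, -0.001], 0.01], [[0, 0, 0], [0, 0, -0.001], 0.04], [[0, 0, 0], [0, 0, -0.001], 0.045], [[0, 0, 0], [0, 0, -0.001], 0.045], [[0, 0, 0], [0, 0, -0.001], 0.045], [[0, 0, 0], [0, 0, -0.02], 0.045], [[0, 0, 0], [0, 0, -0.06], 0.0], [[0, 0, 0], [-0.05, 0, -0.06], 0.0], [[0, 0, 0], [-0.1, 0, -0.06], 0.0], [[0, 0, 0], [-0.1, 0, -0.06], 0.0]])

```text
time_s: 5.7
position: [0.4432, -0.2574, 0.0823]
tcp_rot: [[0.989, -0.149, -0.017], [-0.148, -0.989, 0.012], [-0.019, -0.01, -1.0]]
ft_force: [-0.3, 0.4, 0.7]
grip_width: 0.0001
```

```bash
python3 -c "
from h import *
go((.553,-.279,.022),-8.5)
for n in('side','top'):
    p,d=vision.capture(n); np.save(n+'4.npy',d);np.save(n+'4p.npy',p); c=p[180:290,230:370] if n=='side' else p[150:260,310:450]
    cv2.imwrite(f'pics/{n}4.png',cv2.resize(np.ascontiguousarray(c[:,:,::-1]),None,fx=5,fy=5,interpolation=cv2.INTER_CUBIC))
"
```

```text
t 5.7 p [ 0.4432 -0.2574  0.0823] f [-0.27  0.36  0.72] w 0.0001 -> turn [-0.56, 1.07, -0.05] shift [0.1129, 0.0057, 0.0582]
```

View pics/side4.png

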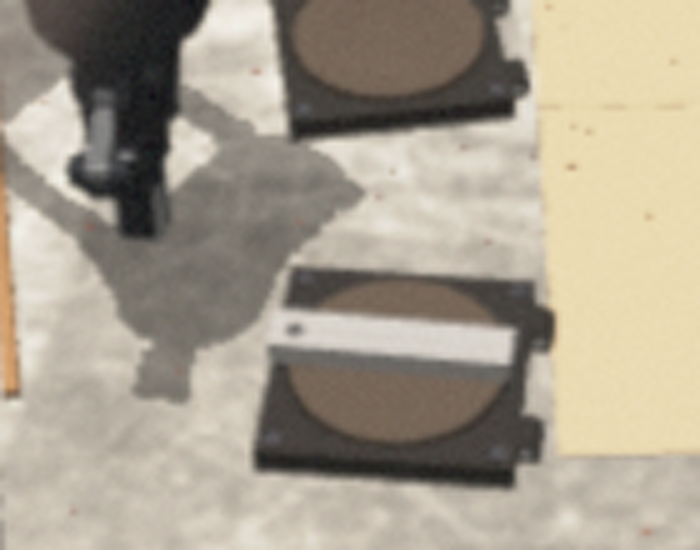

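View pics/top4.png

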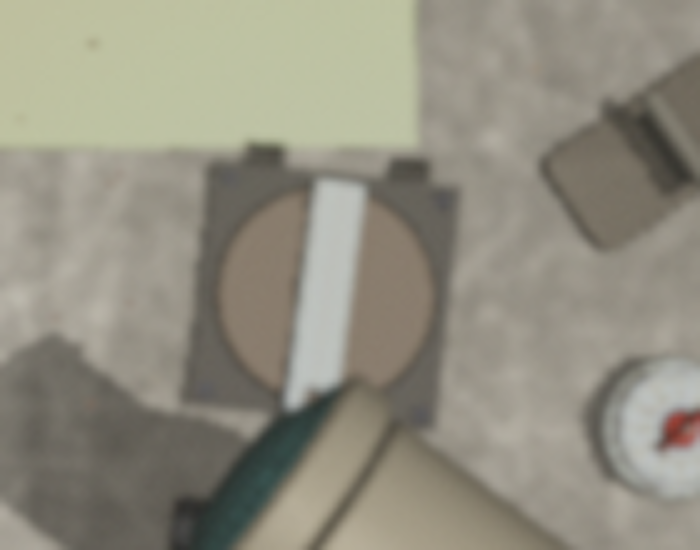

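The bar lies across the middle of disc 2, flat. In the side view the hole is near px (289,246) and the far end near (333,249). I measure its centre from the bright top face.

Run:
```python
from h import *
p=np.load('side4p.npy').astype(int); m=np.zeros((400,640),bool)
b=(slice(238,262),slice(278,338)); m[b]=(p[b].min(-1)>120)
c=max(comps(m,50,3000),key=lambda t:t[1][4])[0]; v,u=np.nonzero(c); print(len(u),u.min(),u.max(),v.min(),v.max())
q=ray('side',np.c_[u,v],.030)[:,:2]; print(cv2.minAreaRect((q*1000).astype(np.float32)))
z=cloud('side',np.load('side4.npy'))[...,2][c];print(np.median(z))
# z slope along bar
W=cloud('side',np.load('side4.npy'))[c]; print(np.polyfit(W[:,0]-.553,W[:,2],1))
go((.553-.030,-.275,.037),-8.5)
```

```text
526 278 332 238 261
((545.4046020507812, -280.3516845703125), (121.52579498291016, 70.3208999633789), 1.9191834926605225)
0.028584937966324164
[0.2716327  0.02941935]
t 5.8 p [ 0.4508 -0.2616  0.0839] f [1.02 0.03 0.6 ] w -0.0003 -> turn [-0.27, 0.43, -0.04] shift [0.0737, 0.0028, 0.0463]
```

Run:
```python
from h import *
p=np.load('side4p.npy').astype(int); m=np.zeros((400,640),bool); W=cloud('side',np.load('side4.npy'))
b=(slice(238,262),slice(278,338)); z=cv2.medianBlur(W[...,2].astype(np.float32),3)
m[b]=((p[b].min(-1)>125)&(z[b]>.02))
c=max(comps(m,50,3000),key=lambda t:t[1][4])[0]; v,u=np.nonzero(c); print(len(u),u.min(),u.max(),v.min(),v.max())
q=ray('side',np.c_[u,v],.030)[:,:2]; print(cv2.minAreaRect((q*1000).astype(np.float32)),q.mean(0))
w=W[c]; print(np.median(w[:,2]),np.polyfit(w[:,0]-.553,w[:,2],1))
```

```text
363 283 332 242 252
((550.9000244140625, -277.6634826660156), (25.860811233520508, 110.26885223388672), 83.52566528320312) [ 0.55069335 -0.27796071]
0.029540848020021104 [0.08659155 0.03423538]
```

Run:
```python
from h import *
p=np.load('side4p.npy').astype(int); W=cloud('side',np.load('side4.npy')); z=cv2.medianBlur(W[...,2].astype(np.float32),3)
m=np.zeros((400,640),bool);b=(slice(238,262),slice(278,338));m[b]=((p[b].min(-1)>125)&(z[b]>.02))
w=W[m]; 
for a in np.arange(.5,.61,.018): s=w[(w[:,0]>a)&(w[:,0]<a+.018)]; print(round(a,3),len(s),np.median(s[:,2]).round(4))
c=np.array([.551,-.278]);a=np.deg2rad(-8);e=np.array([np.cos(a),np.sin(a)])
for t in(-.032,.032): go((*(c+t*e),.034),-8.5)
```

```text
0.5 57 0.0293
0.518 59 0.0299
0.536 58 0.0293
0.554 66 0.0296
0.572 61 0.0297
0.59 49 0.0292
0.608 0 nan
t 5.8 p [ 0.4508 -0.2616  0.0839] f [1.02 0.03 0.6 ] w -0.0003 -> turn [-0.27, 0.43, -0.04] shift [0.0699, 0.0019, 0.0493]
t 5.8 p [ 0.4508 -0.2616  0.0839] f [1.02 0.03 0.6 ] w -0.0003 -> turn [-0.27, 0.43, -0.04] shift [0.1339, 0.0013, 0.0489]
  return _methods._mean(a, axis=axis, dtype=dtype,
  ret = ret.dtype.type(ret / rcount)
```

The depth shows the bar level at 29.5 mm along its whole length. I hover over the hole end.

carry_out(plan=[[[-0.3, 0.4, 0], [0.07, 0.002, 0.01], 0], [[-0.3, 0.4, 0], [0.07, 0.002, 0.04], 0], [[-0.3, 0.4, 0], [0.07, 0.002, 0.049], 0], [[-0.3, 0.4, 0], [0.07, 0.002, 0.049], 0], [[-0.3, 0.4, 0], [0.07, 0.002, 0.049], 0]])

```text
time_s: 6.3
position: [0.5192, -0.2735, 0.0342]
tcp_rot: [[0.989, -0.148, -0.002], [-0.148, -0.989, 0.0], [-0.002, 0.0, -1.0]]
ft_force: [0.3, -0.1, -0.0]
grip_width: -0.0003
```

Run:
```python
from h import *
go((.551-.0317,-.278+.0045,.030),-8.5)
```

```text
t 6.3 p [ 0.5192 -0.2735  0.0342] f [ 0.28 -0.08 -0.01] w -0.0003 -> turn [0.01, 0.09, -0.02] shift [0.0001, -0.0, 0.0042]
```

carry_out(plan=[[[0, 0, 0], [0, 0, 0.002], 0], [[0, 0, 0], [0, 0, 0.003], 0], [[0, 0, 0], [0, 0, 0.004], 0], [[0, 0, 0], [0, 0, 0.0045], 0], [[0, 0, 0], [0, 0, 0.0045], 0]])

```text
time_s: 6.8
position: [0.5191, -0.2736, 0.0301]
tcp_rot: [[0.989, -0.148, -0.001], [-0.148, -0.989, -0.0], [-0.001, 0.0, -1.0]]
ft_force: [-0.7, -0.5, 1.3]
grip_width: -0.0001
```

carry_out(plan=[[[0, 0, 0], [0, 0, 0.0008], 0], [[0, 0, 0], [0, 0, 0.0012], 0], [[0, 0, 0], [0, 0, 0.0012], 0], [[0, 0, 0], [0, 0, 0.0012], 0], [[0, 0, 0], [0, 0, 0.0012], 0]])

```text
time_s: 7.3
position: [0.5191, -0.2736, 0.03]
tcp_rot: [[0.989, -0.148, -0.001], [-0.148, -0.989, -0.001], [-0.001, 0.001, -1.0]]
ft_force: [-2.1, 0.8, 8.0]
grip_width: 0.0001
```

Run:
```python
from h import *
p,d=vision.capture('side'); c=p[180:290,230:370]
cv2.imwrite(f'pics/side5.png',cv2.resize(np.ascontiguousarray(c[:,:,::-1]),None,fx=5,fy=5,interpolation=cv2.INTER_CUBIC))
go((.551+.0317,-.278-.0045,.036),-8.5)
```

```text
t 7.35 p [ 0.5191 -0.2736  0.03  ] f [-2.46  1.56  7.67] w 0.0002 -> turn [0.04, 0.05, -0.02] shift [0.0642, -0.0006, -0.006]
```

View pics/side5.png

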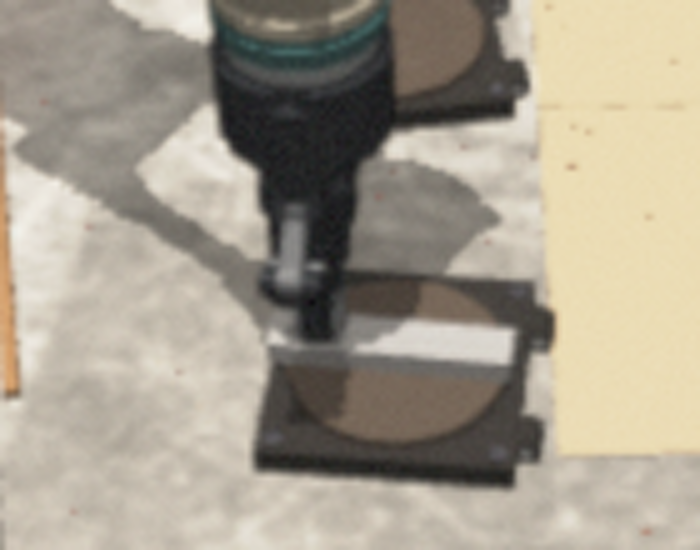

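The hole end is firm: 8 N with the tip still at 30.0 mm, and the far end of the bar did not rise in the picture (518,328 to 520,360, same as before). Now the plain end.

carry_out(plan=[[[0, 0, 0], [0, 0, -0.012], 0], [[0, 0, 0], [0.02, 0, -0.016], 0], [[0, 0, 0], [0.05, 0, -0.016], 0], [[0, 0, 0], [0.064, 0, -0.012], 0], [[0, 0, 0], [0.064, -0.0005, -0.006], 0], [[0, 0, 0], [0.064, -0.0005, -0.003], 0], [[0, 0, 0], [0.064, -0.0005, -0.001], 0], [[0, 0, 0], [0.064, -0.0005, 0.0], 0], [[0, 0, 0], [0.064, -0.0005, 0.0005], 0], [[0, 0, 0], [0.064, -0.0005, 0.0005], 0]])

```text
time_s: 8.35
position: [0.5804, -0.2817, 0.0301]
tcp_rot: [[0.989, -0.149, -0.004], [-0.149, -0.989, 0.001], [-0.004, -0.001, -1.0]]
ft_force: [-2.1, 2.2, 5.5]
grip_width: -0.0002
```

carry_out(plan=[[[0, 0, 0], [0, 0, 0.0006], 0], [[0, 0, 0], [0, 0, 0.0008], 0], [[0, 0, 0], [0, 0, 0.0008], 0], [[0, 0, 0], [0, 0, 0.0008], 0]])

```text
time_s: 8.75
position: [0.5799, -0.2817, 0.0301]
tcp_rot: [[0.989, -0.149, -0.004], [-0.149, -0.989, 0.001], [-0.004, -0.001, -1.0]]
ft_force: [-1.6, 1.0, 6.0]
grip_width: -0.0002
```

Run:
```python
from h import *
go((.551,.05,.08),-90)
go((.551,.05,.08),90)
print(sensors.get_obs()['q'])
```

```text
t 8.75 p [ 0.5799 -0.2817  0.0301] f [-1.64  1.03  5.96] w -0.0002 -> turn [0.12, 0.19, 81.44] shift [-0.0781, -0.3237, -0.0495]
t 8.75 p [ 0.5799 -0.2817  0.0301] f [-1.64  1.03  5.96] w -0.0002 -> turn [-0.2, 0.13, -98.56] shift [-0.0781, -0.3237, -0.0495]
[-5.59481258e-01  5.40316402e-01  1.61340548e+00 -1.16463947e-03
  9.91423965e-01  1.16136594e+00]
```

The plain end is firm too: 6 N at 30.1 mm. So plate_2 is flat and plate_1 is the crowned one. I lift off and swing to the left side of plate_1.

Run:
```python
from h import *
go((.54,.055,.10),96.5)
```

```text
t 8.75 p [ 0.5799 -0.2817  0.0301] f [-1.64  1.03  5.96] w -0.0002 -> turn [-0.21, 0.12, -105.06] shift [-0.0898, -0.327, -0.0694]
```

carry_out(plan=[[[0, 0, 0], [0, 0, -0.03], 0], [[0, 0, 0], [0, 0, -0.07], 0], [[0, 0, -105], [-0.09, -0.327, -0.07], 0], [[0, 0, -105], [-0.09, -0.327, -0.07], 0.02], [[0, 0, -105], [-0.09, -0.327, -0.07], 0.04], [[0, 0, -105], [-0.09, -0.327, -0.07], 0.06], [[0, 0, -105], [-0.09, -0.327, -0.07], 0.06], [[0, 0, -105], [-0.09, -0.327, -0.07], 0.06], [[0, 0, -105], [-0.09, -0.327, -0.07], 0.06], [[0, 0, -105], [-0.09, -0.327, -0.07], 0.06]])

```text
time_s: 9.75
position: [0.5374, 0.0595, 0.1002]
tcp_rot: [[0.487, 0.873, -0.006], [0.873, -0.487, 0.003], [-0.0, -0.007, -1.0]]
ft_force: [0.5, -0.2, 0.3]
grip_width: 0.0601
```

Run:
```python
from h import *
go((.54,.055,.10),96.5)
```

```text
t 9.75 p [0.5374 0.0595 0.1002] f [ 0.5  -0.18  0.31] w 0.0601 -> turn [-0.37, -0.1, -35.67] shift [-0.0027, 0.0045, 0.0001]
```

carry_out(plan=[[[0, 0, -35.7], [-0.003, 0.004, 0], 0.06], [[0, 0, -35.7], [-0.003, 0.004, 0], 0.06], [[0, 0, -35.7], [-0.003, 0.004, 0], 0.06], [[0, 0, -35.7], [-0.003, 0.004, 0], 0.06], [[0, 0, -35.7], [-0.003, 0.004, 0.01], 0.06], [[0, 0, -35.7], [-0.003, 0.004, 0.05], 0.06], [[0, 0, -35.7], [-0.003, 0.004, 0.07], 0.06], [[0, 0, -35.7], [-0.003, 0.004, 0.07], 0.06]])

```text
time_s: 10.55
position: [0.5355, 0.055, 0.0271]
tcp_rot: [[-0.114, 0.993, -0.014], [0.994, 0.114, 0.003], [0.004, -0.013, -1.0]]
ft_force: [-1.1, 0.6, -0.4]
grip_width: 0.0599
```

Run:
```python
from h import *
go((.54,.055,.0),96.5)
for n in('side','top'):
    p,d=vision.capture(n); np.save(n+'6.npy',d);np.save(n+'6p.npy',p); c=p[120:280,230:400] if n=='side' else p[130:270,220:420]
    cv2.imwrite(f'pics/{n}6.png',cv2.resize(np.ascontiguousarray(c[:,:,::-1]),None,fx=3.6,fy=3.6,interpolation=cv2.INTER_CUBIC))
```

```text
t 10.55 p [0.5355 0.055  0.0271] f [-1.09  0.62 -0.39] w 0.0599 -> turn [-0.77, -0.26, 0.02] shift [-0.0006, 0.0048, 0.0271]
```

View pics/side6.png

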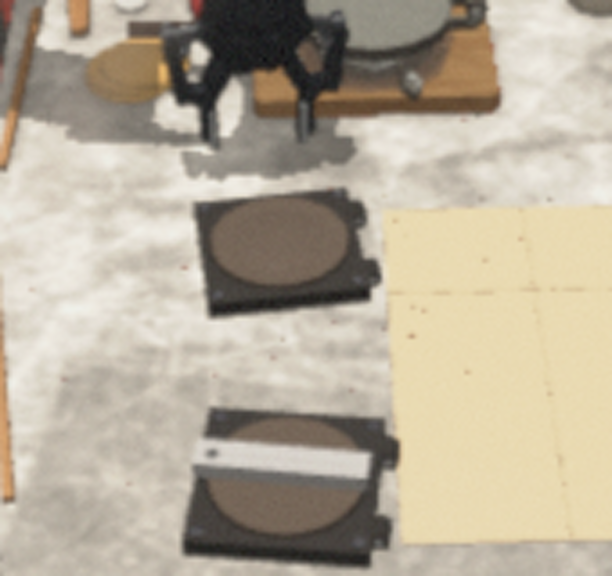

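View pics/top6.png

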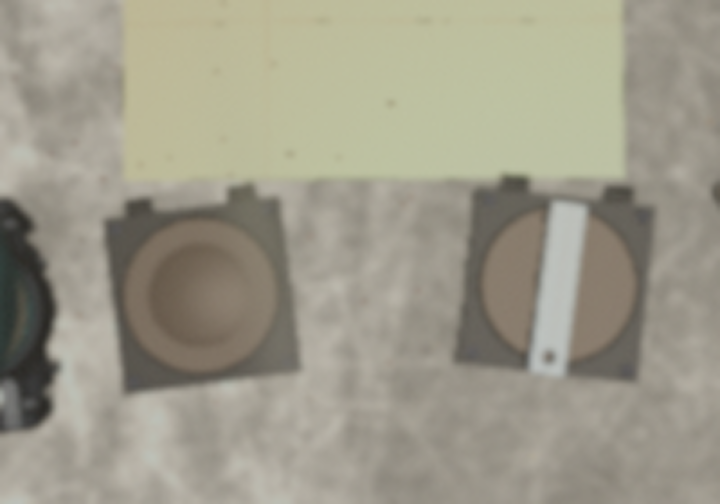

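The fingers stand left of plate_1, clear of everything, and the bar lies undisturbed on plate_2. I go down.

carry_out(plan=[[[-0.7, -0.2, 0], [0, 0.004, 0.015], 0.06], [[-0.7, -0.2, 0], [0, 0.004, 0.023], 0.06], [[-0.7, -0.2, 0], [0, 0.004, 0.026], 0.06], [[-0.7, -0.2, 0], [0, 0.004, 0.026], 0.06]])

```text
time_s: 11.05
position: [0.5426, 0.0555, 0.0043]
tcp_rot: [[-0.114, 0.994, 0.006], [0.994, 0.114, 0.001], [0.0, 0.006, -1.0]]
ft_force: [-0.6, -0.5, 0.2]
grip_width: 0.06
```

carry_out(plan=[[[0, 0, 0], [0, -0.003, 0.003], 0.06], [[0, 0, 0], [0, -0.003, 0.0045], 0.06], [[0, 0, 0], [0, -0.003, 0.0045], 0.06], [[0, 0, 0], [-0.01, -0.003, 0.0045], 0.06], [[0, 0, 0], [-0.02, -0.003, 0.0045], 0.06], [[0, 0, 0], [-0.03, -0.003, 0.0045], 0.06], [[0, 0, 0], [-0.035, -0.003, 0.0045], 0.06], [[0, 0, 0], [-0.04, -0.003, 0.0045], 0.06], [[0, 0, 0], [-0.045, -0.003, 0.0045], 0.06], [[0, 0, 0], [-0.05, -0.003, 0.0045], 0.06]])

```text
time_s: 12.05
position: [0.5448, 0.0064, -0.0002]
tcp_rot: [[-0.112, 0.994, 0.005], [0.994, 0.112, 0.004], [0.003, 0.005, -1.0]]
ft_force: [-0.8, 6.2, 0.4]
grip_width: 0.0599
```

Run:
```python
from h import *
go((.54,.0,.0),96.5)
n='side'
p,d=vision.capture(n); c=p[120:280,230:400]
cv2.imwrite(f'pics/{n}7.png',cv2.resize(np.ascontiguousarray(c[:,:,::-1]),None,fx=3.6,fy=3.6,interpolation=cv2.INTER_CUBIC))
```

```text
t 12.05 p [ 5.448e-01  6.400e-03 -2.000e-04] f [-0.76  6.2   0.38] w 0.0599 -> turn [0.29, -0.17, -0.09] shift [-0.0058, -0.0055, -0.0002]
```

View pics/side7.png

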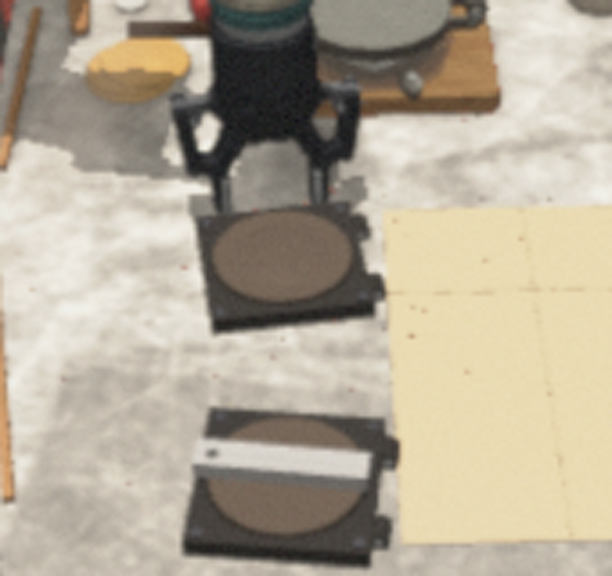

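Both fingers bear on the left face and the plate slides flat at 6 N. It has moved about 10 mm. I continue.

carry_out(plan=[[[0, 0, 0], [-0.006, 0, 0], 0.06], [[0, 0, 0], [-0.012, 0, 0], 0.06], [[0, 0, 0], [-0.018, 0, 0], 0.06], [[0, 0, 0], [-0.024, 0, 0], 0.06], [[0, 0, 0], [-0.03, 0, 0], 0.06], [[0, 0, 0], [-0.036, 0, 0], 0.06], [[0, 0, 0], [-0.04, 0, 0], 0.06], [[0, 0, 0], [-0.042, 0, 0], 0.06], [[0, 0, 0], [-0.025, 0, -0.001], 0.06], [[0, 0, 0], [-0.02, 0, -0.06], 0.06]])

```text
time_s: 13.1
position: [0.5418, -0.0145, 0.0457]
tcp_rot: [[-0.112, 0.994, -0.009], [0.994, 0.112, 0.004], [0.005, -0.009, -1.0]]
ft_force: [0.5, -0.0, -0.4]
grip_width: 0.0595
```

Run:
```python
from h import *
go((.42,-.09,.07),0)
n='side'
p,d=vision.capture(n); c=p[120:280,230:400]
cv2.imwrite(f'pics/{n}8.png',cv2.resize(np.ascontiguousarray(c[:,:,::-1]),None,fx=3.6,fy=3.6,interpolation=cv2.INTER_CUBIC))
```

```text
t 13.1 p [ 0.5418 -0.0145  0.0457] f [ 0.49 -0.02 -0.44] w 0.0595 -> turn [-0.64, 0.18, 96.42] shift [-0.0612, -0.1297, -0.0235]
```

View pics/side8.png

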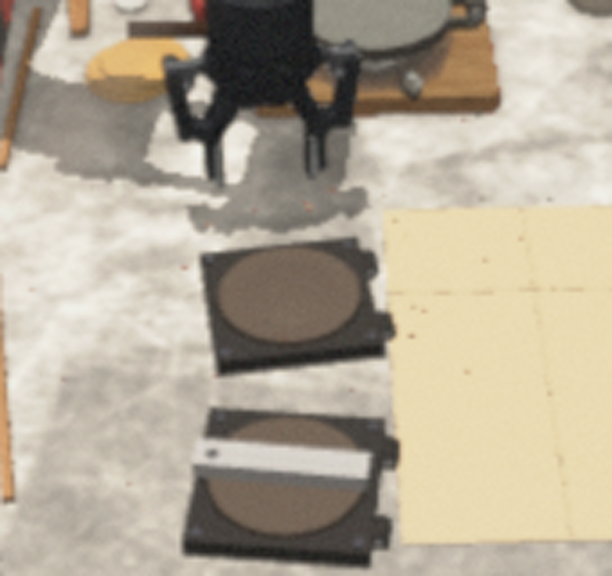

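Plate_1 moved about 45 mm right and stayed flat with the same yaw. Its disc centre is now at crop (290,294). Now I bring the hand in front of its near edge.

carry_out(plan=[[[0, 0, 0], [0, 0, -0.04], 0.06], [[0, 0, 90], [-0.061, -0.13, -0.04], 0.06], [[0, 0, 90], [-0.061, -0.13, -0.04], 0.06], [[0, 0, 90], [-0.061, -0.13, -0.04], 0.06], [[0, 0, 90], [-0.061, -0.13, -0.04], 0.06], [[0, 0, 90], [-0.061, -0.13, -0.04], 0.06], [[0, 0, 90], [-0.061, -0.13, -0.04], 0.06], [[0, 0, 90], [-0.061, -0.13, -0.04], 0.06], [[0, 0, 90], [-0.061, -0.13, -0.04], 0.06], [[0, 0, 90], [-0.061, -0.13, -0.04], 0.06]])

```text
time_s: 14.15
position: [0.4267, -0.0915, 0.0951]
tcp_rot: [[0.947, 0.321, 0.011], [0.321, -0.947, 0.0], [0.011, 0.003, -1.0]]
ft_force: [0.5, -0.1, 0.4]
grip_width: 0.0597
```

Run:
```python
from h import *
n='side'
p,d=vision.capture(n); c=p[120:280,230:400]
for r in discs(p,n,.018,((282,180,345,224),)): print(r)
p,d=vision.capture('top')
try:
  for r in discs(p,'top',.018,((262,174,330,240),)): print(r)
except Exception as e: print(e)
W=cloud('top',d);print(rectfit('top',W,(262,174,332,246),.006,.03,.014))
cv2.imwrite(f'pics/top9.png',cv2.resize(np.ascontiguousarray(p[130:270,220:420,::-1]),None,fx=3.6,fy=3.6,interpolation=cv2.INTER_CUBIC))
go((.43,-.093,.0),6)
```

```text
(array([ 0.5579399 , -0.10799605,  0.018     ]), (26.57883071899414, 39.89537048339844), 87.20804595947266)
(array([ 0.55669094, -0.10533277,  0.018     ]), (43.57236099243164, 43.99546432495117), 161.10031127929688)
(array([ 0.55842344, -0.10622371]), ((561.9458618164062, -105.68327331542969), (125.95549011230469, 115.85216522216797), 6.990877151489258), 2532)
t 14.25 p [ 0.4267 -0.0913  0.095 ] f [-0.33  0.34  0.13] w 0.06 -> turn [0.11, -0.64, 13.12] shift [0.0015, 0.0024, 0.095]
```

View pics/top9.png

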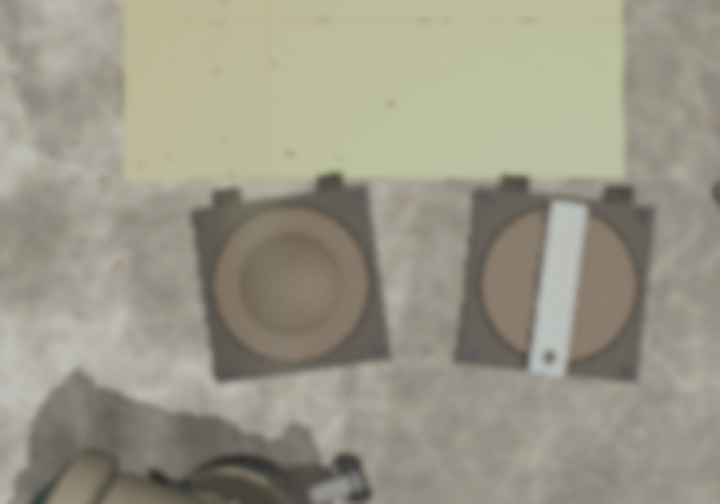

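Plate_1 is now at (0.557, -0.1065), yaw 7°. I line up with its near edge.

Run:
```python
from h import *
go((.462,-.1178,.0),7)
```

```text
t 14.25 p [ 0.4267 -0.0913  0.095 ] f [-0.33  0.34  0.13] w 0.06 -> turn [0.12, -0.64, 12.12] shift [0.0236, 0.0363, 0.0954]
```

carry_out(plan=[[[0, -0.6, 12.1], [0.0236, 0.0363, 0.01], 0.06], [[0, -0.6, 12.1], [0.0236, 0.0363, 0.03], 0.06], [[0, -0.6, 12.1], [0.0236, 0.0363, 0.06], 0.06], [[0, -0.6, 12.1], [0.0236, 0.0363, 0.08], 0.06], [[0, -0.6, 12.1], [0.0236, 0.0363, 0.09], 0.06], [[0, -0.6, 12.1], [0.0236, 0.0363, 0.0945], 0.06], [[0, -0.6, 12.1], [0.0236, 0.0363, 0.0945], 0.06], [[0, -0.6, 12.1], [0.0236, 0.0363, 0.0945], 0.06]])

```text
time_s: 15.05
position: [0.4627, -0.1182, 0.0017]
tcp_rot: [[0.992, 0.123, 0.003], [0.123, -0.992, -0.003], [0.002, 0.003, -1.0]]
ft_force: [0.6, 0.4, -0.2]
grip_width: 0.0599
```

Run:
```python
from h import *
go((.462,-.1178,.0),7)
n='side'
p,d=vision.capture(n); c=p[120:280,230:400]
cv2.imwrite(f'pics/{n}10.png',cv2.resize(np.ascontiguousarray(c[:,:,::-1]),None,fx=3.6,fy=3.6,interpolation=cv2.INTER_CUBIC))
```

```text
t 15.05 p [ 0.4627 -0.1182  0.0017] f [ 0.64  0.39 -0.16] w 0.0599 -> turn [0.17, -0.14, 0.06] shift [-0.0007, -0.0005, 0.0017]
```

View pics/side10.png

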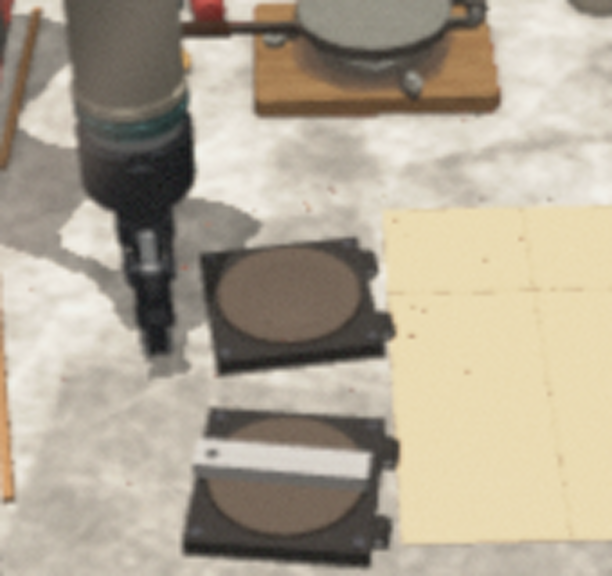

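The hand is in front of the near edge of plate_1, fingertips at (155,350) in the crop, clear of plate_2. I push forward.

carry_out(plan=[[[0, 0, 0], [0.01, 0, 0.0015], 0.06], [[0, 0, 0], [0.02, 0, 0.0015], 0.06], [[0, 0, 0], [0.026, 0, 0.0015], 0.06], [[0, 0, 0], [0.032, 0, 0.0015], 0.06], [[0, 0, 0], [0.04, 0, 0.0015], 0.06], [[0, 0, 0], [0.048, 0, 0.0015], 0.06], [[0, 0, 0], [0.056, 0, 0.0015], 0.06], [[0, 0, 0], [0.064, 0, 0.0015], 0.06], [[0, 0, 0], [0.072, 0, 0.0015], 0.06], [[0, 0, 0], [0.08, 0, 0.0015], 0.06]])

```text
time_s: 16.1
position: [0.5384, -0.1075, -0.0001]
tcp_rot: [[0.992, 0.124, -0.006], [0.124, -0.992, -0.001], [-0.006, 0.001, -1.0]]
ft_force: [-8.5, -0.4, 4.5]
grip_width: 0.0607
```

Run:
```python
from h import *
go((.6563,-.0944,.0),7)
n='side'
p,d=vision.capture(n); c=p[120:280,230:400]
cv2.imwrite(f'pics/{n}11.png',cv2.resize(np.ascontiguousarray(c[:,:,::-1]),None,fx=3.6,fy=3.6,interpolation=cv2.INTER_CUBIC))
```

```text
t 16.1 p [ 5.384e-01 -1.075e-01 -1.000e-04] f [-8.45 -0.43  4.53] w 0.0607 -> turn [0.03, 0.35, 0.12] shift [0.1186, 0.0016, -0.0008]
```

View pics/side11.png

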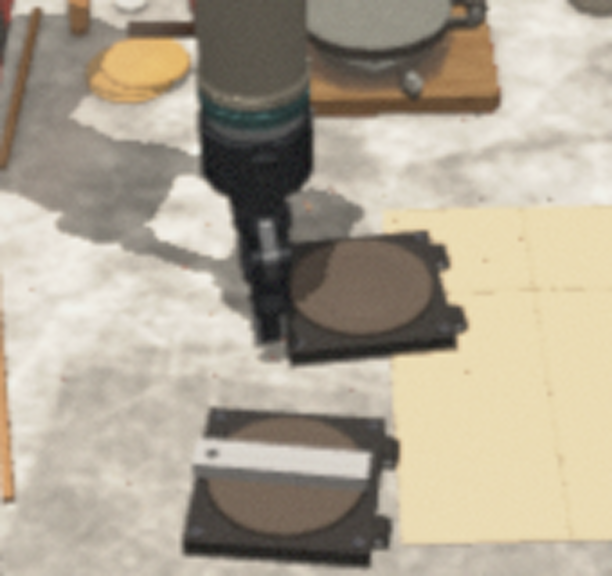

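The plate slides straight and flat, with its front already on the paper. Force is 8 N. I continue.

carry_out(plan=[[[0, 0, 0], [0.012, 0, -0.001], 0.06], [[0, 0, 0], [0.022, 0, -0.001], 0.06], [[0, 0, 0], [0.032, 0, -0.001], 0.06], [[0, 0, 0], [0.042, 0, -0.001], 0.06], [[0, 0, 0], [0.052, 0, -0.001], 0.06], [[0, 0, 0], [0.062, 0, -0.001], 0.06], [[0, 0, 0], [0.072, 0, -0.001], 0.06], [[0, 0, 0], [0.08, 0, -0.001], 0.06], [[0, 0, 0], [0.088, 0, -0.001], 0.06], [[0, 0, 0], [0.094, 0, -0.001], 0.06]])

```text
time_s: 17.15
position: [0.6349, -0.0959, 0.0008]
tcp_rot: [[0.992, 0.124, -0.002], [0.124, -0.992, -0.002], [-0.002, 0.001, -1.0]]
ft_force: [-3.5, 0.0, -3.1]
grip_width: 0.0602
```

Run:
```python
from h import *
go((.6563,-.0944,.0),7)
n='side'
p,d=vision.capture(n); c=p[120:280,230:430]
cv2.imwrite(f'pics/{n}12.png',cv2.resize(np.ascontiguousarray(c[:,:,::-1]),None,fx=3.6,fy=3.6,interpolation=cv2.INTER_CUBIC))
```

```text
t 17.15 p [ 0.6349 -0.0959  0.0008] f [-3.5   0.04 -3.09] w 0.0602 -> turn [0.08, 0.12, 0.11] shift [0.0214, 0.0012, 0.0008]
```

View pics/side12.png

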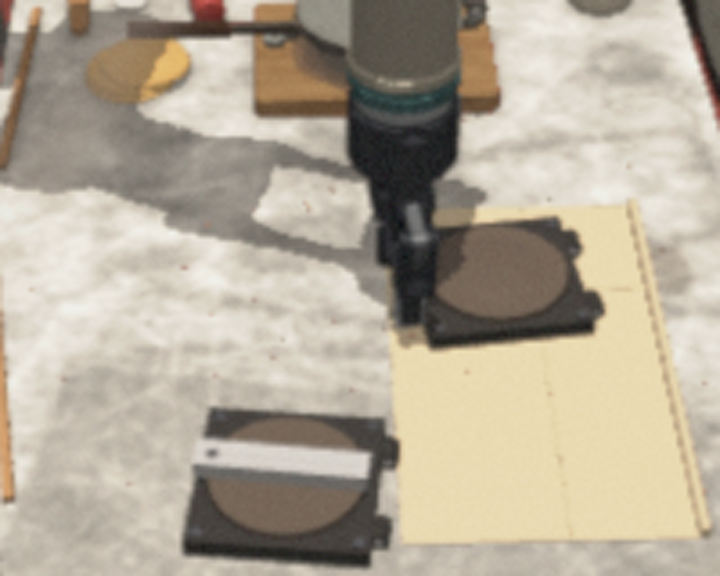

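It is nearly there. I push 20 mm more, then back away level and rise.

carry_out(plan=[[[0, 0, 0], [0.008, 0, 0], 0.06], [[0, 0, 0], [0.016, 0, 0], 0.06], [[0, 0, 0], [0.021, 0, 0], 0.06], [[0, 0, 0], [0.021, 0, 0], 0.06], [[0, 0, 0], [0.01, 0, 0], 0.06], [[0, 0, 0], [-0.01, 0, 0], 0.06], [[0, 0, 0], [-0.03, 0, -0.02], 0.06], [[0, 0, 0], [-0.05, 0, -0.06], 0.06], [[0, 0, 0], [-0.09, 0, -0.1], 0.06], [[0, 0, 0], [-0.13, 0, -0.14], 0.06]])

```text
time_s: 18.2
position: [0.5162, -0.111, 0.1338]
tcp_rot: [[0.992, 0.124, 0.004], [0.124, -0.992, -0.003], [0.004, 0.003, -1.0]]
ft_force: [-0.9, 0.5, 1.4]
grip_width: 0.0596
```

Run:
```python
from h import *
go((.45,.0,.15),7)
for n,b in (('side',(345,170,400,222)),('top',(250,90,340,180))):
    p,d=vision.capture(n); W=cloud(n,d)
    np.save(n+'13.npy',d);np.save(n+'13p.npy',p)
    try:
        for r in discs(p,n,.018,(b,)): print(n,r)
    except Exception as e: print(e)
    c=p[120:280,230:430] if n=='side' else p[80:250,220:420]
    cv2.imwrite(f'pics/{n}13.png',cv2.resize(np.ascontiguousarray(c[:,:,::-1]),None,fx=3.5,fy=3.5,interpolation=cv2.INTER_CUBIC))
```

```text
t 18.2 p [ 0.5162 -0.111   0.1338] f [-0.88  0.5   1.36] w 0.0596 -> turn [0.19, -0.21, 0.11] shift [-0.0518, -0.1183, -0.0168]
side (array([ 0.72863279, -0.08103203,  0.018     ]), (29.73883628845215, 40.30241775512695), 98.92626190185547)
top (array([ 0.72684863, -0.08530127,  0.018     ]), (43.15447998046875, 43.48494338989258), 63.31455612182617)
```

View pics/side13.png

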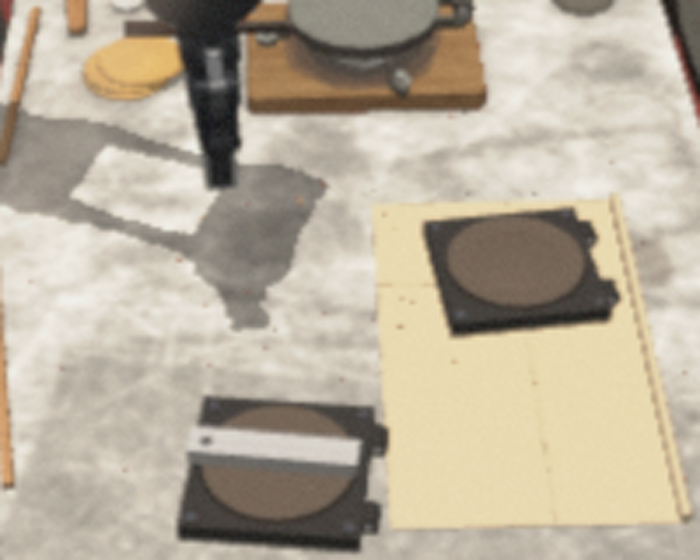

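View pics/top13.png

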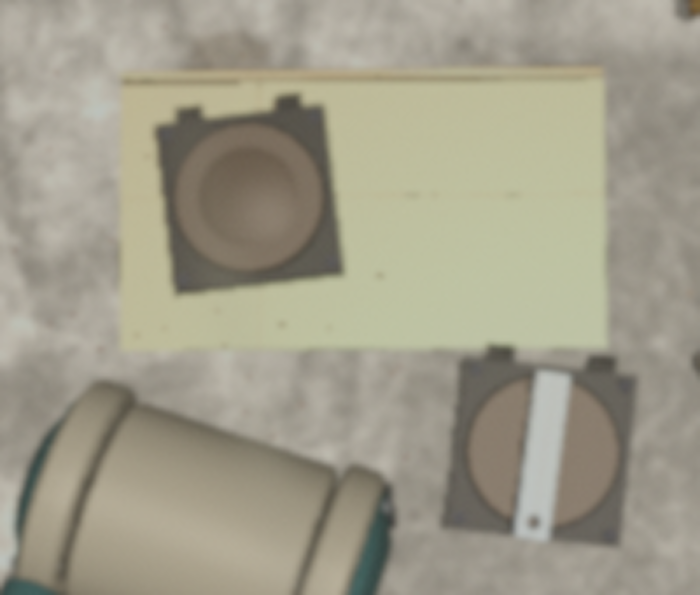

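Plate_1 sits wholly on the paper at (0.727, -0.084), about (0, +0.076) m from the sheet's centre. The bar lies across the middle of disc 2, which has not moved. The arm is clear, so I let it settle and hand in.

carry_out(plan=[[[0, 0, 0], [0, 0, -0.02], 0.06], [[0, 0, 0], [0, 0, -0.02], 0.06], [[0, 0, 0], [0, 0, -0.02], 0.06]])

```text
time_s: 18.6
position: [0.516, -0.1116, 0.1574]
tcp_rot: [[0.992, 0.122, 0.011], [0.122, -0.992, -0.006], [0.011, 0.007, -1.0]]
ft_force: [-0.5, -0.7, -1.2]
grip_width: 0.06
```

```bash
python3 -c "
from h import *
print(env.finish_job())"
```

```text
the job is handed in; nothing more can be done
None
```

The job is handed in at about 18.6 s on the robot's clock. The right plate (plate_2) has the flat disc, and the left one (plate_1) is the crowned plate.

- **Finding the flat disc:** The first pictures and depth already showed a low dome on plate_1. I laid the straightedge across plate_2 and pressed the hole end at about 8 N, then the plain end at about 6 N. The fingertip stayed at 30.0–30.1 mm both times, so it was firm. I did not try the straightedge on the crowned disc.
- **Sliding the crowned plate:** I pushed plate_1 about 58 mm to the right, then straight ahead onto the paper. It stayed flat on the bench in every picture, and the highest reading I took was about 8 N.
- **Last checks:** Plate_1 was wholly on the paper, centred at about (0.727, -0.084), which is 0 mm in x and about +76 mm in y from the sheet's centre. The straightedge lay across the middle of plate_2, which showed no movement, and the arm was clear. The timer and folding bar were never approached closely, but I did not measure them again at the end.
- **Disagreements:** The two cameras differed by 1–4 mm on positions, well inside the tolerances. One straight-line fit suggested the straightedge was tilted, but medians along its length showed it level.

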